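Lay a spacer stick and the next aluminium bar on the drying pallet

TASK

The cleaned aluminium bars are stacked to dry with wooden spacer sticks between the layers. Lay the loose slim stick, the one of the same size as the stick already on the pallet and not the short thick offcut, across the two lower bars at the free end, straight above the pallet's bare cross batten and parallel to the first stick; leave the first stick where it is. Then lay the loose aluminium bar, same side up as it lies now, on both sticks, midway between the two lower bars, parallel to them and with its ends even with theirs, so that it rests level and clear of the layer below.

Things in the scene. Friction and masses are not known exactly. Their poses are not given: they have to be found in the camera images.
- pallet: Fixed pallet, origin mid-underside on the worktop. Base 150x240 mm; cross battens 146x24 mm along its x at y = -70 and +70 mm; on them two grey aluminium bars (22x223x23 mm) along y at x = -32, +32 mm, tops 43 mm above the origin. First stick: at y = +70 (robot's left), y = -70 is free. Centre heights: stick on bars 53 mm, bar on sticks 74.5 mm.
- spacer_center (a point): Centre of the loose slim wooden stick to lay, 120x20x20 mm, about 35 g, its length along its own x. It lies flat on the worktop right of the pallet; near it lies a shorter, much thicker piece of the same wood (85x38x38 mm) that is not to be used. The two may swap places.
- laid_spacer_center (a point): Centre of the equal wooden stick (120x20x20 mm, length along its own x) that already lies loose across the lower bars, above the pallet's batten at y = +70 mm.
- top_bar_center (a point): Centre of the loose drilled aluminium bar of the next layer, 22 wide, 223 long, 23 mm high, about 0.19 kg, its length along its own y, z up: a channel, flat drilled side up, open side down. It lies flat on the worktop at the robot's right. The centre is 11.5 mm above its underside.
Things that resemble listed ones, but are neither listed nor needed, are in the scene too. What is shaped like the part that bears laid_spacer_center but orange is not meant.

How it is judged:
On the way:
1. the slim stick lies released across the two lower bars above the bare batten (x of spacer_center in the frame of pallet between -0.02 and 0.02 m and y of spacer_center in the frame of pallet between -0.09 and -0.05 m and z of spacer_center in the frame of pallet between 0.047 and 0.059 m and angle between the x axis of spacer_center and the x axis of pallet, either way round below 0.21 rad and contact force between the fingers and spacer below 0.1 N and linear speed of spacer below 0.03 m/s), for 0.2 s.
At the end, for the whole second after the job is handed in: Both slim sticks lie on the lower bars, centred above their battens within 20 mm and parallel within 12 degrees; the loose bar rests still on both, flat side up, level within 5 degrees, midway between the lower bars within 18 mm, ends even within 22 mm, parallel within 10 degrees (x of spacer_center in the frame of pallet between -0.02 and 0.02 m and y of spacer_center in the frame of pallet between -0.09 and -0.05 m and z of spacer_center in the frame of pallet between 0.047 and 0.059 m and angle between the x axis of each of spacer_center, laid_spacer_center and the x axis of pallet, either way round below 0.21 rad and x of laid_spacer_center in the frame of pallet between -0.02 and 0.02 m and y of laid_spacer_center in the frame of pallet between 0.05 and 0.09 m and z of laid_spacer_center in the frame of pallet between 0.047 and 0.059 m and x of top_bar_center in the frame of pallet between -0.018 and 0.018 m and y of top_bar_center in the frame of pallet between -0.022 and 0.022 m and z of top_bar_center in the frame of pallet between 0.0685 and 0.0805 m and angle between the y axis of top_bar_center and the y axis of pallet, either way round below 0.18 rad and angle between top_bar_center's own z axis and vertical below 0.1 rad and contact force between top_bar and spacer above 0.1 N and contact force between top_bar and laid_spacer above 0.1 N and linear speed of each of top_bar, spacer below 0.02 m/s); the robot touches nothing.
It also fails if it takes over 59 s, if anything falls off the work surface, if the arm or the gripper's body presses on something with over 40 N, if the wrist force passes 120 N, or if a joint passes its speed limit or range.

ROBOT

A 7-joint arm with a two-finger parallel gripper is mounted at the origin on a cart in front of the work surface, level with it; the furniture and walls round the work are solid. World frame = base frame: x ahead of the robot, y to its left, z up, the work surface at z = 0. Lengths are in m, angles in rad, forces in N, time in s.
With the tool pointing down it reaches from about 0.4 to 0.9 m from the base axis. Payload 5.6 kg.
Tool frame: the origin (TCP) lies at the very end of the fingers, on their centre line; the grasp point (between the pads) lies 19 mm behind it (manip.tcp_to_grasp is the z of the grasp point in the tool frame, in m); z points along the fingers, y is the direction in which the jaws open and shut (so a half turn about z gives the same grasp; the last joint's range is limited). The gripper opens to 92 mm and grips with 3 to 60 N. Pads are 20 mm wide; open, the fingers measure 128 mm over their backs; the gripper's body (75 mm by 189 mm) begins 69 mm behind the grasp point.
Start: joints at [-1.347, 0.468, -0.012, 1.603, 0.006, 1.071, -0.056], TCP at [0.171, 0.627, 0.215] pointing down, gripper open.
Joint ranges: [-2.53, 2.53], [-0.31, 2.02], [-1.57, 1.55], [0.28, 2.44], [-1.29, 4.43], [0.15, 1.84], [-2.92, 2.92]. Speed limits (rad/s): [2.57, 2.57, 3.14, 3.14, 3.14, 3.14, 3.14].

INTERFACE

Orientations are given as [roll, pitch, yaw] about the fixed x, y, z axes, in that order (R = Rz(yaw) Ry(pitch) Rx(roll)).
In Python, from plant import manip gives the robot as it stands. The module is installed in compiled form; this text tells all that it offers.
- The arm moves only by the tool send_rows, never from a script. Its argument "plan" is a list of rows, each a list of 4 numbers: the shift along the world's x, y, z in mm, then the turn about the world's z in rad. In form: [[x, y, z, turn], ...]. A call has 1 to 20 rows; each row shifts and turns the commanded pose from where the row before left it; what a row does not reach is not made up. A row lasts 1/12 s, in which the tool goes at most 41.7 mm and 7.16 degrees, less where a joint would pass 70% of its speed; a pose out of reach is approached as far as the arm can. A call with a gripper value outside its range is refused whole. "claw" is the opening, from 0 (shut) to 1 (fully open), set as the call begins (left out, the last holds). The fingers move at their own pace and stop on an object; "squeeze" is the grip in N (left out, the last holds). Time passes only in rows, so rows that do not move let the fingers close. It gives the time, the measured TCP pose, the force and the opening at its end, in the units of the state.
- manip.read_state(): the state, without advancing time (a new reading comes with each control period).
- manip.get_image(name): name is "scene" or "side" or "wrist"; returns (picture, depth): 384x512x3 uint8, red, green, blue; 384x512 float32, m along the optical axis (not along the pixel's ray), 0 where there is no reading.
- manip.camera_model(name): a dict with "K" (3x3 intrinsics, pixels), "R" (3x3) and "t" (3): a world point X has camera coordinates R X + t; the wrist camera has in their place "T_tool_cam" (4x4, takes a point from camera to tool coordinates, whose origin is the TCP and whose axes are the flange's). Camera axes: x right, y down, z forward; pixel columns grow to the right and rows downward; lengths in m; the calibration is good to about 2 mm. A picture is of the moment at which its call begins: read the wrist's pose just before it. camera_model takes no time and is no camera call.
- manip.sign_off(): hands the job in, once; it reports no verdict.
Trained networks look in the newest picture that a camera, given by its name, has taken for a name from the list of things; names that differ only in an ending like _2 or _b are one class to them, and where a whole thing is asked for, a point or a joint stands for the part that bears it (a point fixed in the world has none). Each returns a list of dicts, best first, with "confidence" (0 to 1); they miss things now and then, are a little off and sometimes report something else, mostly with a low value. They report only what shows in the picture. A call takes as long as a camera call. They do not tell look-alikes from the thing itself.
- manip.look_for(thing, camera): "at" ([x, y, z] in m, in world coordinates, good to about 4 mm: the middle of the surface that is visible of it).
- manip.regions_of(thing, camera): "mask" (384x512 bool, what is visible of it).
- manip.mark_of(thing, camera): "at" ([x, y, z] in m, in world coordinates, good to about 4 mm: a listed point, or the origin of a listed thing).
The state is a dict: "t": time; "qpos": joint angles; "joint_velocities": joint speeds; "effort": joint torques, N m; "tool_pos": TCP position; "ee_rot": TCP orientation; "contact_force": force on the tool from outside, world axes, zero at the start; "torque": the same for the moment, N m; "width": finger opening in m.
Only numpy, scipy, OpenCV 4.12 (cv2) and the standard library are available. Lean on these libraries where they do the work, as an engineer would, in place of code of your own. Each camera call takes 0.05 s, during which the arm holds its last target.

## Working session

There is one attempt and no reset: what is moved stays moved. The work goes in short steps, Python scripts to look and compute and a tool call to move; the robot and the scene stay as the last step left them, time stands still between calls to the robot, and variables do not carry over. Pictures are saved under pics/ and viewed, and the job is handed in when it is done.

Besides the shell and the picture viewer there is one more tool, called after "Request:" in YAML: its name, and indented under it one key for each argument. send_rows: Moves the arm, as the interface text tells. Its arguments: {"type":"object","properties":{"plan":{"type":"array","items":{"type":"array","items":{"type":"number"}}},"claw":{"type":"number"},"squeeze":{"type":"number"}},"required":["plan"]}

```bash
mkdir -p pics; cat > h.py <<'E'
import numpy as np, cv2
from plant import manip
def snap(name,fn):
    s=manip.read_state(); im,d=manip.get_image(name); cv2.imwrite('pics/'+fn+'.png',im[:,:,::-1]); np.savez('pics/'+fn+'.npz',im=im,d=d,pos=s['tool_pos'],rot=s['ee_rot']); return im,d,s
E
python3 - <<'E'
from h import *
print(manip.read_state(), manip.tcp_to_grasp)
for c in ("scene","side","wrist"):
    snap(c,c+"0"); print(c,manip.camera_model(c))
    if c!="wrist":
        for n in ("pallet","spacer_center","laid_spacer_center","top_bar_center"):
            for r in manip.mark_of(n,c): print(n,np.round(r['at'],4),round(r['confidence'],2))
print(manip.read_state()['t'])
E
```

```text
{'t': 0.0, 'qpos': array([-1.34697697,  0.46838731, -0.01163803,  1.60360072,  0.00603103,
        1.07137976, -0.05628153]), 'joint_velocities': array([ 0.00226993,  0.00036897, -0.00042848, -0.00023207, -0.0001896 ,
       -0.0010183 , -0.00151366]), 'effort': array([ 6.39605842e-04, -5.20567417e+01, -1.22202560e-02, -2.43759835e+01,
       -5.66473603e-02,  1.72958407e-02,  1.73096287e-04]), 'tool_pos': array([0.17128682, 0.62643547, 0.21364327]), 'ee_rot': array([-3.13985710e+00,  1.33342415e-04,  2.87477411e+00]), 'contact_force': array([ 0.3282743 , -0.23685366,  0.23688309]), 'torque': array([ 0.01495703,  0.00198849, -0.03020918]), 'width': 0.09159134588333039} -0.0187
scene {'K': array([[458.77804699,   0.        , 255.1288829 ],
       [  0.        , 458.77804699, 189.2711237 ],
       [  0.        ,   0.        ,   1.        ]]), 'R': array([[ 0.85612328,  0.51650611, -0.01656399],
       [ 0.38005869, -0.65102905, -0.65705142],
       [-0.35015471,  0.55622173, -0.75366376]]), 't': array([-0.47001742, -0.14716598,  1.76541806])}
pallet [0.5185 0.191  0.0016] 0.62
spacer_c
[... 550 characters left out ...]
let [ 0.5172  0.1864 -0.0031] 0.95
spacer_center [ 0.4336 -0.0916  0.0083] 0.73
laid_spacer_center [0.5905 0.4406 0.0058] 0.57
top_bar_center [ 0.543  -0.3638  0.0083] 0.79
wrist {'K': array([[339.6497382 ,   0.        , 258.77166411],
       [  0.        , 339.6497382 , 186.34359019],
       [  0.        ,   0.        ,   1.        ]]), 'T_tool_cam': array([[-3.96778345e-05, -9.67270567e-01, -2.53747213e-01,
         7.13832894e-02],
       [ 9.99999829e-01,  1.09885736e-04, -5.75245989e-04,
         5.90371369e-04],
       [ 5.84301713e-04, -2.53747192e-01,  9.67270397e-01,
        -1.70243649e-01],
       [ 0.00000000e+00,  0.00000000e+00,  0.00000000e+00,
         1.00000000e+00]])}
0.55
```

View pics/scene0.png

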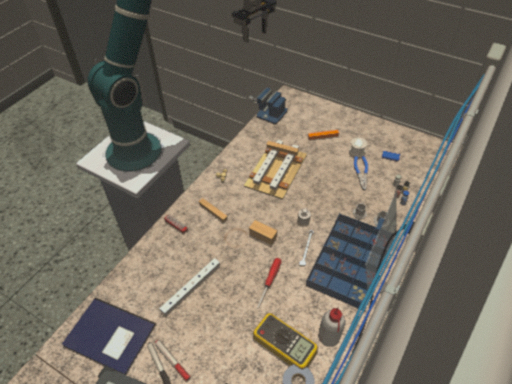

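View pics/side0.png

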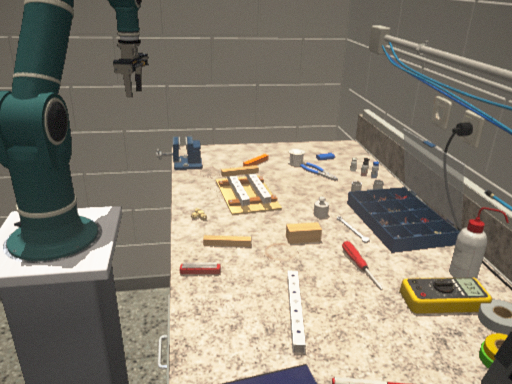

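The slim stick is at about (213,210) in the scene view and (228,241) in the side view. The offcut is at (263,231), the bar at (190,286), and the pallet with the first stick at (277,165). The orange look-alike is at (323,133). Next I measure the orientations from depth.

```bash
cat >> h.py <<'E'
from scipy.spatial.transform import Rotation as Ro
def cloud(fn,cam):
    z=np.load('pics/'+fn+'.npz'); d=z['d']; m=manip.camera_model(cam); K=m['K']
    v,u=np.mgrid[0:384,0:512]; P=np.stack([(u-K[0,2])/K[0,0]*d,(v-K[1,2])/K[1,1]*d,d],-1)
    if cam=='wrist':
        T=m['T_tool_cam']; P=P@T[:3,:3].T+T[:3,3]; P=P@Ro.from_euler('xyz',z['rot']).as_matrix().T+z['pos']
    else: P=(P-m['t'])@m['R']
    P[d<=0]=np.nan
    return P,z['im']
def rect(p):
    (c,s,a)=cv2.minAreaRect((p[:,:2]*1000).astype(np.float32)); 
    if s[0]<s[1]: a+=90; s=s[::-1]
    return np.round(c,1),np.round(s,1),round((a+90)%180-90,2)
E
python3 - <<'E'
from h import *
for c in ("scene","side"):
    P,im=cloud(c+"0",c)
    def box(x0,x1,y0,y1,z0,z1):
        m=(P[...,0]>x0)&(P[...,0]<x1)&(P[...,1]>y0)&(P[...,1]<y1)&(P[...,2]>z0)&(P[...,2]<z1); return P[m]
    t=box(.3,.9,-.2,.0,-.01,.01); print(c,'table z',np.median(t[:,2]))
    for n,b in dict(spacer=(.34,.52,-.18,-.03,.015,.03),bar=(.45,.65,-.5,-.22,.017,.035),laid=(.42,.62,.15,.35,.055,.075),lowbars=(.42,.62,.05,.33,.036,.05),base=(.4,.64,.03,.35,.005,.015)).items():
        p=box(*b); print(n,len(p),rect(p),np.round(np.median(p,0)*1000,1))
E
```

```text
scene table z -0.0008114222704629891
spacer 165 (array([436. , -90.1]), array([122.4,  23.3]), -11.64) [436.8 -90.4  19.3]
bar 540 (array([ 545.2, -361.1]), array([223.5,  27.1]), 79.87) [ 544.6 -368.6   21.7]
laid 158 (array([513.3, 254.5]), array([118.2,  29.8]), 12.39) [513.6 251.9  61.2]
lowbars 533 (array([518.2, 187.6]), array([228.1, 117.4]), -87.08) [516.6 170.3  41.7]
base 763 (array([517.8, 195.6]), array([283.7, 232.7]), -89.39) [536.1 166.    8. ]
side table z -0.0008297267978633735
spacer 259 (array([432.2, -90.1]), array([117.7,  26.3]), -9.69) [432.1 -93.2  18.7]
bar 849 (array([ 542.2, -362.1]), array([226.1,  22.3]), 79.56) [ 538.4 -382.5   22.2]
laid 159 (array([509.1, 251.9]), array([119.8,  27.5]), 10.34) [508.8 248.2  60.3]
lowbars 500 (array([513.7, 162.8]), array([187.1, 119.4]), -87.52) [512.4 169.7  41.5]
base 819 (array([522.1, 187.1]), array([243. , 151.1]), -83.22) [520.2 148.3   7.3]
```

```bash
python3 - <<'E'
import cv2
a=cv2.imread('pics/scene0.png')[100:260,150:350]; cv2.imwrite('pics/crop1.png',cv2.resize(a,None,fx=3.5,fy=3.5,interpolation=cv2.INTER_CUBIC))
E
```

```text
(no output)
```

View pics/crop1.png

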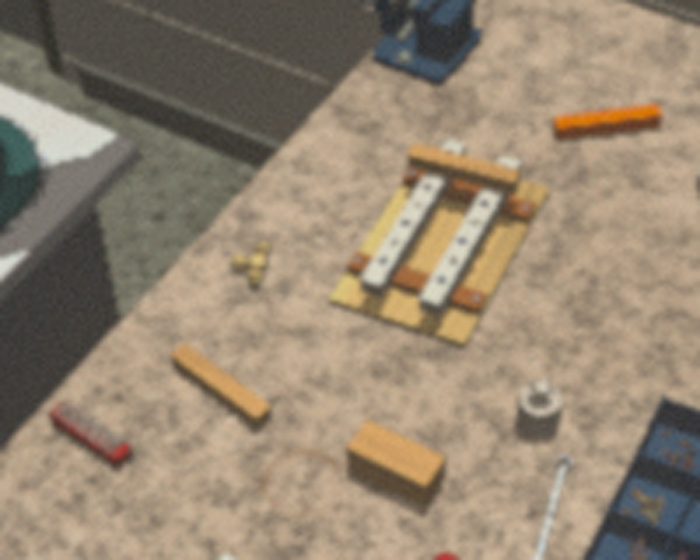

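The slim stick measures 120 mm long at (434,-90), about -10.5°. The bar is at (544,-362), about 79.7°. The pallet is at about (518,188). I'll look at the pallet from above with the wrist camera for accuracy.

Request:
send_rows:
  plan:
    - [20,-27,3,0]
    - [20,-27,3,0]
    - [20,-27,3,0]
    - [20,-27,3,0]
    - [20,-27,3,0]
    - [20,-27,3,0]
    - [20,-27,3,0]
    - [20,-27,3,0]
    - [20,-27,3,0.03]
    - [20,-27,3,0.03]
    - [20,-27,3,0.03]
    - [20,-27,3,0]
    - [20,-27,3,0]
    - [20,-27,3,0]
    - [20,-27,3,0]
    - [20,-27,3,0]
    - [0,0,0,0]
    - [0,0,0,0]
    - [0,0,0,0]
  claw: 1

```text
t: 2.13
tool_pos: [0.4909, 0.1957, 0.2625]
ee_rot: [3.141, -0.001, 2.965]
contact_force: [-0.2, 0.3, 0.3]
width: 0.0922
```

```bash
python3 - <<'E'
from h import *
im,d,s=snap("wrist","w1"); print(s['tool_pos'],s['ee_rot'],s['t'],s['joint_velocities'].max())
P,im=cloud("w1","wrist")
def box(x0,x1,y0,y1,z0,z1):
    m=(P[...,0]>x0)&(P[...,0]<x1)&(P[...,1]>y0)&(P[...,1]<y1)&(P[...,2]>z0)&(P[...,2]<z1); return P[m]
t=box(.3,.9,-.2,.4,-.01,.006); print('table z',np.median(t[:,2]))
for n,b in dict(laid=(.42,.62,.15,.35,.055,.075),lowbars=(.42,.62,.05,.33,.036,.05),base=(.4,.64,.03,.35,.005,.015)).items():
    p=box(*b); print(n,len(p),rect(p),np.round(np.median(p,0)*1000,1))
E
```

```text
[0.49087817 0.195706   0.26250487] [ 3.14113256e+00 -5.81091594e-04  2.96526435e+00] 2.1333 0.004705844353526963
table z -9.670471083012e-05
laid 1918 (array([509.6, 254.5]), array([119.5,  20.2]), 9.39) [506.2 253.9  62.6]
lowbars 6410 (array([515.2, 188.4]), array([222.9, 116.2]), -83.67) [508.2 181.6  42.7]
base 10361 (array([523. , 189.1]), array([240.4, 150.3]), -83.49) [516.3 191.1   8.1]
```

View pics/w1.png

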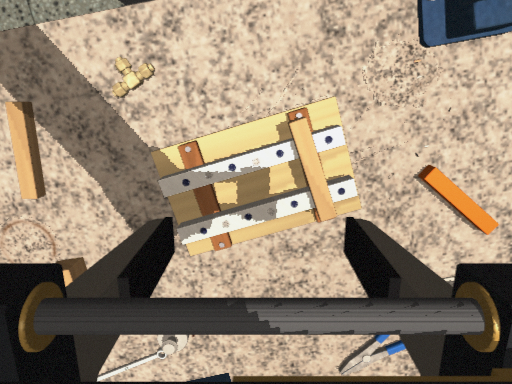

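The wrist view shows the pallet with its bare batten at about (205,190) and the first stick at about (313,165). The slim stick is at the left, (25,150). I'll refine the pallet pose by projecting the points into its own frame.

```bash
python3 - <<'E'
from h import *
P,im=cloud("w1","wrist"); P=P.reshape(-1,3); P=P[~np.isnan(P[:,0])]
for yaw in (6.0,6.4,6.8):
    a=np.radians(yaw); R=np.array([[np.cos(a),-np.sin(a)],[np.sin(a),np.cos(a)]]); c=np.array([.518,.1885])
    q=(P[:,:2]-c)@R*1000; z=P[:,2]*1000
    print('yaw',yaw)
    b=(z>40)&(z<46)&(abs(q[:,1])<112+5)&(abs(q[:,1]-70)>16)&(abs(q[:,0])<60)
    for s in (-1,1):
        m=b&(q[:,0]*s>0); x=q[m]; print(' bar',s,m.sum(),np.percentile(x[:,0],[0.5,2,50,98,99.5]).round(1),np.percentile(x[:,1],[0.2,2,98,99.8]).round(1), 'tilt',np.degrees(np.polyfit(x[:,1],x[:,0],1)[0]).round(2))
    m=(z>4)&(z<12)&(abs(q[:,0])<90)&(abs(q[:,1])<130); x=q[m]; print(' base',np.percentile(x[:,0],[0.2,2,98,99.8]).round(1),np.percentile(x[:,1],[0.2,2,98,99.8]).round(1))
    m=(z>16)&(z<25)&(abs(q[:,0])<90)&(q[:,1]<-40)&(q[:,1]>-100); x=q[m]; print(' batten',m.sum(),np.percentile(x[:,0],[1,99]).round(1),np.percentile(x[:,1],[1,10,50,90,99]).round(1))
    m=(z>58)&(z<68)&(abs(q[:,0])<90)&(abs(q[:,1]-70)<30); x=q[m]; print(' laid',rect(x/1000))
E
```

```text
yaw 6.0
 bar -1 3049 [-38.7 -37.9 -27.3 -16.4 -15.8] [-110.9 -107.2  107.7  111. ] tilt -0.54
 bar 1 2752 [25.3 25.9 36.4 47.5 48.3] [-110.3 -106.7  108.1  111.6] tilt -0.49
 base [-70.5 -69.   77.2  79.5] [-119.1 -115.5  117.1  119.8]
 batten 1362 [-66.7  76.7] [-84.9 -79.1 -69.1 -59.2 -51.9]
 laid (array([-1.5, 66.6]), array([119.5,  20.2]), 3.39)
yaw 6.4
 bar -1 3049 [-38.2 -37.9 -27.4 -16.6 -16.1] [-110.8 -107.   107.9  111.1] tilt -0.14
 bar 1 2753 [25.7 26.  36.4 47.3 47.8] [-110.5 -107.   107.8  111.3] tilt -0.1
 base [-70.1 -69.   77.2  79.3] [-119.  -115.4  117.1  119.6]
 batten 1362 [-67.1  76.2] [-85.1 -79.1 -69.1 -59.2 -51.9]
 laid (array([-1. , 66.6]), array([119.5,  20.2]), 2.99)
yaw 6.8
 bar -1 3048 [-38.4 -38.  -27.5 -16.6 -16.1] [-110.5 -106.8  108.1  111.3] tilt 0.26
 bar 1 2753 [25.4 25.9 36.3 47.3 47.9] [-110.7 -107.2  107.6  111. ] tilt 0.29
 base [-70.2 -69.   77.2  79.4] [-119.  -115.4  117.1  119.7]
 batten 1362 [-67.6  75.8] [-85.3 -79.1 -69.1 -59.2 -51.9]
 laid (array([-0.5, 66.6]), array([119.5,  20.2]), 2.59)
```

```bash
python3 - <<'E'
from h import *
P,im=cloud("w1","wrist")
m=(P[...,0]>.36)&(P[...,0]<.5)&(P[...,1]>-.16)&(P[...,1]<-.04)
Q=P[m&(P[...,2]>.014)&(P[...,2]<.028)]; print(len(Q),rect(Q),np.median(Q[:,2]))
E
```

```text
1866 (array([433.2, -88.9]), array([118.7,  21.7]), -10.75) 0.020033982332189226
```

Pallet: centre (522.6,189.2), yaw 6.5°. Slim stick: (433,-89), -10.75°. I'll go above the stick.

Request:
send_rows:
  plan:
    - [-6,-32,-18,-0.011]
    - [-6,-32,-18,0]
    - [-6,-32,-18,0]
    - [-7,-32,-18,0]
    - [-7,-32,-18,0]
    - [-7,-32,-18,0]
    - [-6,-31,-18,0]
    - [-6,-31,-18,0]
    - [-6.5,-31,-18,0]
    - [0,0,-20,0]
    - [0,0,-20,0]
    - [0,0,0,0]
    - [0,0,0,0]

```text
t: 3.27
tool_pos: [0.4333, -0.0888, 0.0601]
ee_rot: [3.142, -0.002, 2.956]
contact_force: [-0.6, 0.0, -0.3]
width: 0.0919
```

```bash
python3 - <<'E'
from h import *
im,d,s=snap("wrist","w2"); print(s['tool_pos'],s['ee_rot'],s['t'])
P,im=cloud("w2","wrist")
m=(P[...,0]>.36)&(P[...,0]<.5)&(P[...,1]>-.16)&(P[...,1]<-.04)
Q=P[m&(P[...,2]>.014)&(P[...,2]<.028)]; print(len(Q),rect(Q),np.median(Q[:,2]))
E
```

```text
[ 0.43331498 -0.08876925  0.06012227] [ 3.14150093e+00 -2.39094890e-03  2.95579307e+00] 3.2667
5334 (array([433.1, -89.1]), array([119.4,  20. ]), -10.75) 0.020083973904173314
```

View pics/w2.png

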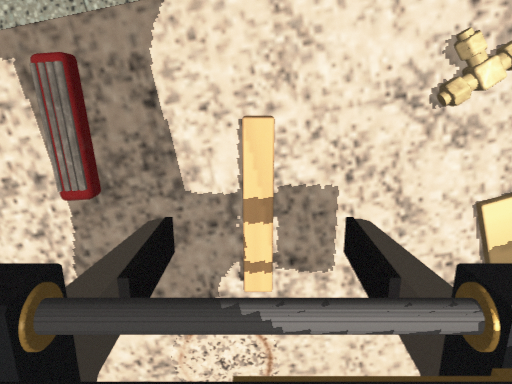

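The slim stick (119×20 mm) lies centred between the jaws at about (258,205). I'll lower and grip it.

Request:
send_rows:
  plan:
    - [0,0,-20,0]
    - [0,0,-20,0]
    - [0,0,-10,0]
    - [0,0,-6,0]
    - [0,0,0,0]
    - [0,0,0,0]

```text
t: 3.82
tool_pos: [0.4344, -0.0899, 0.0052]
ee_rot: [3.141, 0.001, 2.954]
contact_force: [-0.1, 0.7, -0.6]
width: 0.0917
```

Request:
send_rows:
  plan:
    - [0,0,0,0]
    - [0,0,0,0]
    - [0,0,0,0]
    - [0,0,0,0]
    - [0,0,0,0]
    - [0,0,0,0]
    - [0,0,0,0]
    - [0,0,0,0]
    - [0,0,0,0]
    - [0,0,0,0]
  claw: 0
  squeeze: 15

```text
t: 4.65
tool_pos: [0.4339, -0.09, 0.0046]
ee_rot: [3.142, -0.0, 2.954]
contact_force: [-0.1, 0.4, -0.2]
width: 0.0276
```

Request:
send_rows:
  plan:
    - [0,0,0,0]
    - [0,0,0,0]
    - [0,0,0,0]
    - [0,0,0,0]
    - [0,0,0,0]
    - [0,0,0,0]

```text
t: 5.15
tool_pos: [0.4339, -0.09, 0.0046]
ee_rot: [3.142, -0.0, 2.954]
contact_force: [-0.0, -0.6, -0.7]
width: 0.0199
```

Gripped, width 19.9 mm. Lift and carry above the bare batten.

Request:
send_rows:
  plan:
    - [0,0,10,0]
    - [0,0,25,0]
    - [0,0,30,0]
    - [0,0,30,0]
    - [8,17,15,0.02]
    - [10,23,0,0.035]
    - [12,25,0,0.035]
    - [12,26,0,0.035]
    - [12,26,0,0.035]
    - [12,26,0,0.035]
    - [12,26,0,0.035]
    - [11,24,0,0.035]
    - [8,16.6,0,0.036]
    - [0,0,-10,0]
    - [0,0,0,0]
    - [0,0,0,0]

```text
t: 6.48
tool_pos: [0.5297, 0.118, 0.104]
ee_rot: [-3.14, -0.002, -3.03]
contact_force: [0.4, 0.1, -0.2]
width: 0.02
```

```bash
python3 - <<'E'
from h import *
im,d,s=snap("wrist","w3"); print(s['tool_pos'],s['ee_rot'],s['t'],s['width'])
P,im=cloud("w3","wrist")
Q=P.reshape(-1,3); z0=s['tool_pos'][2]+.0154
m=(abs(Q[:,2]-z0)<.006)&(abs(Q[:,0]-.53)<.09)&(abs(Q[:,1]-.12)<.06); print(m.sum(),rect(Q[m]),np.median(Q[m,2]),z0)
E
```

```text
[0.52968892 0.11798157 0.10402566] [-3.14038323e+00 -2.31375482e-03 -3.03036866e+00] 6.4833 0.019962413423047255
8265 (array([528.4, 119.8]), array([120.6,  46.4]), 17.97) 0.1195451808165091 0.11942566156376896
```

View pics/w3.png

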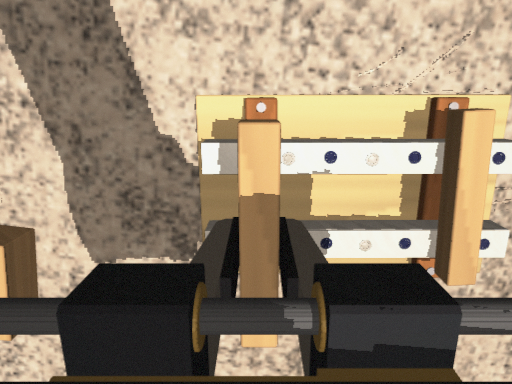

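The held stick at (260,230) lines up above the bare batten at (262,110). Lowering.

Request:
send_rows:
  plan:
    - [1,1,-15,0]
    - [0,0.5,-15,0]
    - [0,0,-12,0]
    - [0,0,-7,0]
    - [0,0,-4,0]
    - [0,0,-2,0]
    - [0,0,0,0]
    - [0,0,0,0]
    - [0,0,0,0]

```text
t: 7.28
tool_pos: [0.5323, 0.1212, 0.0501]
ee_rot: [3.141, 0.001, -3.029]
contact_force: [-0.3, 0.4, -0.6]
width: 0.0201
```

Request:
send_rows:
  plan:
    - [-0.5,-1,-1,0]
    - [0,0,-0.7,0]
    - [0,0,0,0]
    - [0,0,0,0]
    - [0,0,0,0]

```text
t: 7.7
tool_pos: [0.5315, 0.1201, 0.048]
ee_rot: [3.142, 0.0, -3.028]
contact_force: [0.5, 0.2, -0.7]
width: 0.0199
```

Request:
send_rows:
  plan:
    - [0,0,0,0]
    - [0,0,0,0]
    - [0,0,0,0]
    - [0,0,0,0]
    - [0,0,0,0]
    - [0,0,0,0]
    - [0,0,0,0]
    - [0,0,0,0]
  claw: 0.6

```text
t: 8.37
tool_pos: [0.5314, 0.1201, 0.0479]
ee_rot: [3.142, 0.0, -3.028]
contact_force: [0.5, -0.8, -0.5]
width: 0.0553
```

Request:
send_rows:
  plan:
    - [0,0,10,0]
    - [0,0,20,0]
    - [0,0,30,0]
    - [0,0,35,0]
    - [0,0,35,0]
    - [-5,5,35,0]
    - [-10,15,25,0]
    - [-10,15,10,0]
    - [0,0,0,0]
    - [0,0,0,0]

```text
t: 9.2
tool_pos: [0.5063, 0.1557, 0.249]
ee_rot: [3.141, 0.002, -3.026]
contact_force: [0.4, -0.3, 0.3]
width: 0.0553
```

```bash
cat > chk.py <<'E'
from h import *
import sys
fn=sys.argv[1]
im,d,s=snap("wrist",fn); print(s['tool_pos'],s['ee_rot'],s['t'],s['width'])
P,im=cloud(fn,"wrist"); P=P.reshape(-1,3); P=P[~np.isnan(P[:,0])]
a=np.radians(6.5); R=np.array([[np.cos(a),-np.sin(a)],[np.sin(a),np.cos(a)]]); c=np.array([.5226,.1892])
q=(P[:,:2]-c)@R*1000; z=P[:,2]*1000
for yc in (-70,70):
    m=(z>58)&(z<68)&(abs(q[:,0])<90)&(abs(q[:,1]-yc)<25); print('stick',yc,m.sum(),rect(q[m]/1000),np.median(z[m]).round(1))
for s in (-32,32):
    m=(z>40)&(z<46)&(abs(q[:,1])<55)&(abs(q[:,0]-s)<25);x=q[m]
    if m.sum()>50: print('bar',s,np.percentile(x[:,0],[1,99]).round(1),np.degrees(np.polyfit(x[:,1],x[:,0],1)[0]).round(2))
m=(z>76)&(z<96)&(abs(q[:,0])<60)&(abs(q[:,1])<140)
if m.sum()>50: print('top',m.sum(),rect(q[m]/1000),np.median(z[m]).round(1), 'slopes/deg',np.degrees(np.linalg.lstsq(np.c_[q[m],np.ones(m.sum())],z[m],rcond=None)[0][:2]).round(2))
E
python3 chk.py w4
```

```text
[0.50629013 0.15574612 0.2490498 ] [ 3.14076031e+00  1.90519579e-03 -3.02646615e+00] 9.2 0.055286954036867106
stick -70 1997 (array([  0.1, -69.4]), array([119.9,  20.2]), -0.12) 62.7
stick 70 2029 (array([-5.4, 66.3]), array([119.3,  20.6]), 2.89) 62.6
bar -32 [-42.6 -21.4] 0.1
bar 32 [21.3 42.9] 0.05
```

View pics/w4.png

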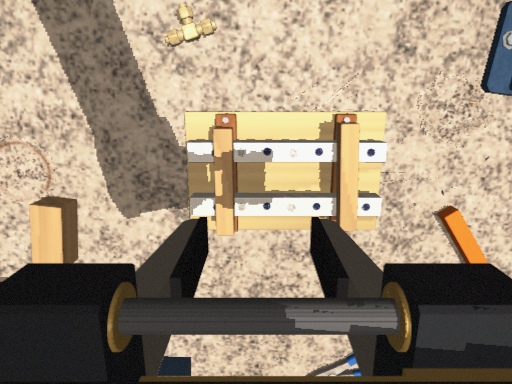

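Stick placed at pallet (0.1,-69.4), -0.1°, top at 62.7 mm. The first stick is unchanged. Now the bar.

Request:
send_rows:
  plan:
    - [2,-31,0,-0.11]
    - [2,-31,0,-0.11]
    - [2,-31,0,-0.11]
    - [2,-31,0,-0.11]
    - [2,-31,0,-0.11]
    - [2,-31,0,-0.11]
    - [2,-31,-5,-0.11]
    - [2,-31,-5,-0.11]
    - [2,-31,-5,-0.11]
    - [2,-31,-5,-0.11]
    - [2,-31,-5,-0.11]
    - [2,-31,-5,-0.11]
    - [2,-31,-5,-0.11]
    - [3,-31,-5,-0.11]
    - [3,-31,-5,-0.11]
    - [3,-28,-5,-0.11]
    - [3,-25,0,-0.106]
    - [0,0,0,0]
    - [0,0,0,0]
    - [0,0,0,0]

```text
t: 10.92
tool_pos: [0.5436, -0.3627, 0.1968]
ee_rot: [-3.139, -0.0, 1.389]
contact_force: [0.8, 0.3, -0.6]
width: 0.0551
```

```bash
python3 - <<'E'
from h import *
im,d,s=snap("wrist","w5"); print(s['tool_pos'],s['ee_rot'],s['qpos'],s['t'])
P,im=cloud("w5","wrist")
m=(P[...,0]>.45)&(P[...,0]<.65)&(P[...,1]>-.5)&(P[...,1]<-.22)
Q=P[m&(P[...,2]>.017)&(P[...,2]<.031)]; print(len(Q),rect(Q),np.median(Q[:,2]))
E
```

```text
[ 0.54358176 -0.36266283  0.19676489] [-3.13938363e+00 -4.92900406e-04  1.38927926e+00] [ 0.01436222  0.57737778  0.75520984  1.64641039 -0.43363305  1.09525429
  0.71047139] 10.9167
4513 (array([ 542.1, -361.7]), array([221.9,  22. ]), 79.59) 0.02281559913029957
```

View pics/w5.png

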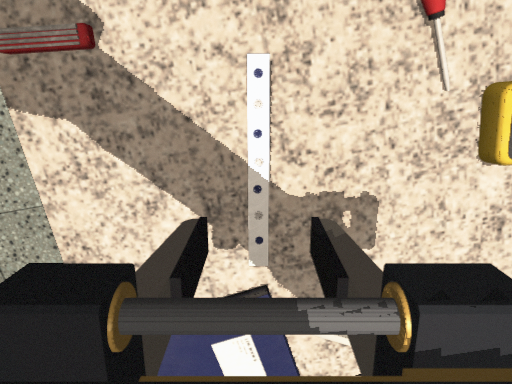

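The bar is centred between the jaws, from (258,55) to (258,265). Descending to grip it at its middle.

Request:
send_rows:
  plan:
    - [-1.5,1,-30,0]
    - [0,0,-35,0]
    - [0,0,-35,0]
    - [0,0,-35,0]
    - [0,0,-25,0]
    - [0,0,-15,0]
    - [0,0,-10,0]
    - [0,0,-6,0]
    - [0,0,0,0]
    - [0,0,0,0]

```text
t: 11.8
tool_pos: [0.5437, -0.3623, 0.0081]
ee_rot: [3.14, 0.001, 1.389]
contact_force: [0.9, 0.1, 0.7]
width: 0.0552
```

Request:
send_rows:
  plan:
    - [-0.5,0,-2,0]
    - [0,0,-1,0]
    - [0,0,0,0]
    - [0,0,0,0]

```text
t: 12.13
tool_pos: [0.5427, -0.362, 0.0044]
ee_rot: [3.141, 0.0, 1.389]
contact_force: [0.3, 0.1, -0.1]
width: 0.0548
```

Request:
send_rows:
  plan:
    - [0,0,0,0]
    - [0,0,0,0]
    - [0,0,0,0]
    - [0,0,0,0]
    - [0,0,0,0]
    - [0,0,0,0]
    - [0,0,0,0]
    - [0,0,0,0]
    - [0,0,0,0]
    - [0,0,0,0]
  claw: 0
  squeeze: 25

```text
t: 12.97
tool_pos: [0.5424, -0.3619, 0.0039]
ee_rot: [3.142, 0.0, 1.389]
contact_force: [1.0, 0.1, -0.4]
width: 0.0219
```

Gripped, width 21.9 mm. Lift and carry over the pallet.

Request:
send_rows:
  plan:
    - [0,0,8,0]
    - [0,0,20,0]
    - [0,0,30,0]
    - [0,0,30,0]
    - [0,0,30,0]
    - [0,10,26,0]
    - [0,20,6,0]
    - [-1,28,0,0.02]
    - [-1,32,0,0.025]
    - [-1,32,0,0.025]
    - [-1,32,0,0.025]
    - [-1,32,0,0.025]
    - [-1,32,0,0.025]
    - [-1,32,0,0.025]
    - [-1,32,0,0.025]
    - [-1,32,0,0.025]
    - [-2,32,0,0.025]
    - [-2,32,0,0.025]
    - [-2,32,0,0.025]
    - [-2,32,0,0]

```text
t: 14.63
tool_pos: [0.5249, 0.0815, 0.1544]
ee_rot: [3.141, -0.0, 1.684]
contact_force: [0.4, -0.4, -2.6]
width: 0.0216
```

Request:
send_rows:
  plan:
    - [-1,30,0,0]
    - [-1,28,0,0]
    - [-1,28,0,0]
    - [-1,20,0,0]
    - [0,10,0,0]
    - [0,5,0,0]
    - [0,0,0,0]
    - [0,0,0,0]
    - [0,0,0,0]
    - [0,0,0,0]

```text
t: 15.47
tool_pos: [0.5217, 0.1994, 0.154]
ee_rot: [3.142, 0.0, 1.681]
contact_force: [-0.3, -0.9, -1.2]
width: 0.0216
```

```bash
python3 - <<'E'
from h import *
im,d,s=snap("wrist","w6"); print(s['tool_pos'],s['ee_rot'],s['t'],s['width'])
snap("scene","s6");snap("side","d6")
P,im=cloud("w6","wrist")
a=np.radians(6.5); R=np.array([[np.cos(a),-np.sin(a)],[np.sin(a),np.cos(a)]]); c=np.array([.5226,.1892])
P=P.reshape(-1,3); P=P[~np.isnan(P[:,0])]; q=(P[:,:2]-c)@R*1000; z=P[:,2]*1000; z0=s['tool_pos'][2]*1000+19
m=(abs(z-z0)<6)&(abs(q[:,0])<25)&(q[:,1]>30)&(q[:,1]<140); x=q[m]
print(m.sum(),rect(x/1000),'ymax',np.percentile(x[:,1],99.7),'x/y line',np.polyfit(x[:,1],x[:,0],1),'z slope deg',np.degrees(np.polyfit(x[:,1],z[m],1)[0]),np.median(z[m])-z0)
E
python3 -c "
import cv2,numpy as np
a=cv2.imread('pics/s6.png')[60:240,170:370];b=cv2.imread('pics/d6.png')[60:240,150:350]
cv2.imwrite('pics/c6.png',cv2.resize(np.hstack([a,b]),None,fx=2,fy=2,interpolation=cv2.INTER_CUBIC))"
```

```text
[0.52168439 0.19942191 0.15402349] [3.14158664e+00 4.01616477e-04 1.68126044e+00] 15.4667 0.021581562305551208
10688 (array([ 0.3, 75.2]), array([90.3, 22.2]), 89.83) ymax 119.86286798073846 x/y line [0.00321141 0.04641299] z slope deg -0.07413955358764542 -0.11477665503727508
```

View pics/w6.png

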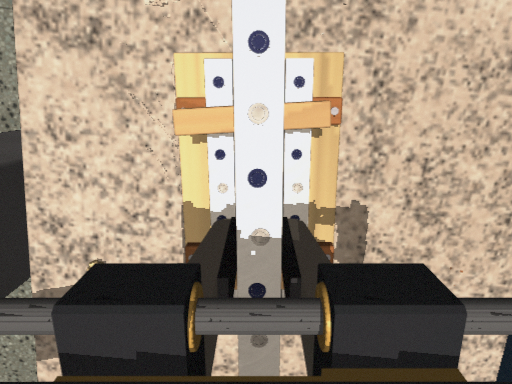

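View pics/c6.png

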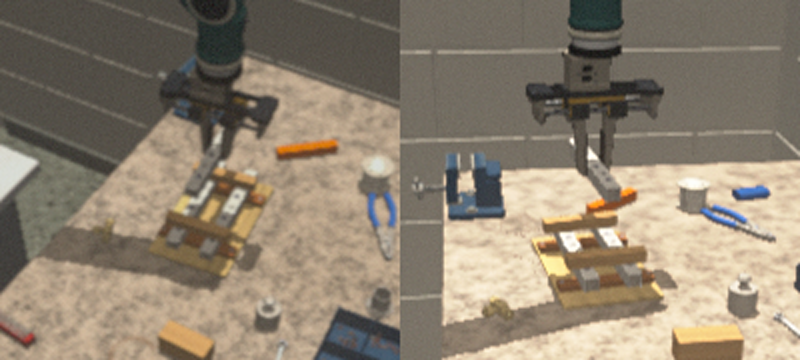

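The bar is held level at pallet x = 0.3 mm, but 10 mm too far in y. Correct that and lower.

Request:
send_rows:
  plan:
    - [0.5,-5,0,0]
    - [0.5,-5,-10,0.002]
    - [0,0,-20,0]
    - [0,0,-20,0]
    - [0,0,-15,0]
    - [0,0,-10,0]
    - [0,0,-5,0]
    - [0,0,-3,0]
    - [0,0,0,0]
    - [0,0,0,0]
    - [0,0,0,0]

```text
t: 16.53
tool_pos: [0.523, 0.1913, 0.0716]
ee_rot: [3.14, -0.001, 1.686]
contact_force: [-0.3, -0.3, -1.9]
width: 0.022
```

Request:
send_rows:
  plan:
    - [0,-1.5,-1.5,0]
    - [0,0,-1.5,0]
    - [0,0,-0.5,0]
    - [0,0,0,0]
    - [0,0,0,0]
    - [0,0,0,0]

```text
t: 17.03
tool_pos: [0.5224, 0.1896, 0.0674]
ee_rot: [3.142, 0.0, 1.686]
contact_force: [-0.8, 0.1, -1.4]
width: 0.0216
```

Request:
send_rows:
  plan:
    - [0,0,-0.5,0]
    - [0,0,0,0]
    - [0,0,0,0]

```text
t: 17.28
tool_pos: [0.5224, 0.1896, 0.0669]
ee_rot: [-3.142, 0.0, 1.686]
contact_force: [-0.6, -1.0, -1.4]
width: 0.0217
```

Request:
send_rows:
  plan:
    - [0,0,0,0]
    - [0,0,0,0]
    - [0,0,0,0]
    - [0,0,0,0]
    - [0,0,0,0]
    - [0,0,0,0]
    - [0,0,0,0]
    - [0,0,0,0]
  claw: 0.6

```text
t: 17.95
tool_pos: [0.5224, 0.1896, 0.0669]
ee_rot: [3.142, -0.0, 1.686]
contact_force: [-0.3, 0.1, 0.3]
width: 0.0551
```

Request:
send_rows:
  plan:
    - [0,0,8,0]
    - [0,0,15,0]
    - [0,0,25,0]
    - [0,0,30,0]
    - [0,0,35,0]
    - [0,0,35,0]
    - [0,-20,25,0.1]
    - [-10,-20,10,0.1]
    - [-10,-15,0,0.12]
    - [-10,-10,0,0.12]
    - [0,0,0,0.12]
    - [0,0,0,0.12]
    - [0,0,0,0.12]
    - [0,0,0,0.12]
    - [0,0,0,0.12]
    - [0,0,0,0.12]
    - [0,0,0,0.12]
    - [0,0,0,0.12]
    - [0,0,0,0]
    - [0,0,0,0]

```text
t: 19.62
tool_pos: [0.4924, 0.1243, 0.2503]
ee_rot: [3.141, 0.0, 3.082]
contact_force: [-0.5, -0.3, -0.6]
width: 0.055
```

```bash
python3 chk.py w7
```

```text
[0.49243969 0.12430018 0.2503279 ] [3.14123021e+00 4.15235112e-04 3.08180065e+00] 19.6167 0.05500560871435299
stick -70 1490 (array([ -0.8, -67.7]), array([119.6,  48.5]), 12.53) 62.7
stick 70 1629 (array([-6.5, 70.9]), array([119.9,  48.3]), 12.44) 62.5
bar -32 [-42.7 -21. ] -0.32
bar 32 [25.8 43.1] 0.05
top 4932 (array([-0.3,  0.6]), array([222.9,  22.9]), -89.88) 85.1 slopes/deg [ 5.51 -0.01]
```

View pics/w7.png

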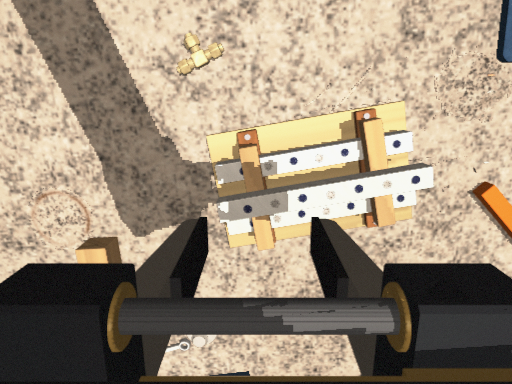

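The bar lies across both sticks, midway, from (222,207) to (432,177). The stick fits here include part of the bar's side face, so I'll recheck with tighter cuts.

```bash
python3 - <<'E'
from h import *
P,im=cloud("w7","wrist"); P=P.reshape(-1,3); P=P[~np.isnan(P[:,0])]
a=np.radians(6.5); R=np.array([[np.cos(a),-np.sin(a)],[np.sin(a),np.cos(a)]]); c=np.array([.5226,.1892])
q=(P[:,:2]-c)@R*1000; z=P[:,2]*1000
for yc in (-70,70):
    m=(z>60)&(z<66)&(abs(q[:,0])<90)&(abs(q[:,1]-yc)<25)&(abs(q[:,0])>20); x=q[m]
    print('stick',yc,m.sum(),rect(x/1000),np.median(z[m]).round(1),'slope deg',np.degrees(np.polyfit(x[:,0],z[m],1)[0]).round(2))
m=(z>82.5)&(z<90)&(abs(q[:,0])<60)&(abs(q[:,1])<140)
A=np.c_[q[m],np.ones(m.sum())]; print('top',m.sum(),rect(q[m]/1000),np.median(z[m]).round(2),np.degrees(np.linalg.lstsq(A,z[m],rcond=None)[0][:2]).round(2), [np.median(z[m&(abs(q[:,1]-k)<15)]).round(2) for k in (-95,-50,0,50,95)])
m2=m&(abs(q[:,0])<9); print([np.median(z[m2&(abs(q[:,0]-k)<2)]).round(2) for k in (-7,0,7)])
s=manip.read_state(); print(s['t'],s['contact_force'])
E
```

```text
stick -70 1254 (array([ -0. , -69.6]), array([119.6,  20. ]), -0.04) 62.6 slope deg -0.02
stick 70 1348 (array([-5.4, 66.1]), array([119.8,  20.3]), 2.88) 62.5 slope deg 0.01
top 4560 (array([-0.3,  0.6]), array([222.9,  22.9]), -89.88) 85.18 [ 0.34 -0.03] [np.float64(85.25), np.float64(85.27), np.float64(85.17), np.float64(85.1), np.float64(85.14)]
[np.float64(85.18), np.float64(85.27), np.float64(85.15)]
19.6667 [0.11870129 0.37428566 0.45639129]
```

```bash
python3 -c "
from plant import manip
print(manip.sign_off())"
```

```text
the job is handed in; nothing more can be done
None
```

I laid the slim stick across the two lower bars above the bare batten, then laid the aluminium bar on both sticks, flat side up. I handed the job in at about 19.7 s of the allowed 59 s.

These are the last wrist-camera checks, in the pallet's frame:

| Part | Position (mm) | Angle | Top height |
|---|---|---|---|
| Slim stick | x 0.0, y -69.6 | 0.0° | 62.6 mm |
| First stick | x -5.4, y 66.1 | 2.9° | 62.5 mm |
| Loose bar | x -0.3, y 0.6 | 0.1° off parallel | 85.2 mm |

- **First stick:** it is where I first measured it, to within half a millimetre; I did not touch it.
- **Bar:** it is level within about 0.4°. Its top read about 0.8 mm lower than expected, within camera accuracy. The gripper is open and about 16 cm above the stack.
- **Disagreement:** the first automatic check gave the sticks a 12° angle and the bar a 5.5° tilt. Those fits had included points from the bar's side face; excluding them gave the values above.
- **Not measured directly:** I could not read the contact force between the bar and the sticks, or the bar's speed. I infer both from its height and levelness.

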